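Count three coats on the bench tally wheel

TASK

The plaster rosette has just had three coats, so advance the white toothed wheel of the blue tally counter by exactly three clicks, counter-clockwise seen from above, so that its yellow tooth ends over the red pointer. Flick the wheel's edge with a fingertip one click at a time: after each click take the finger off the wheel for about half a second so that it settles, then give the next; never turn it backwards a click or past the third. Do it gently, grasp nothing, and leave the green counter, the rosette, bowl, cup and brush as they are.

Things in the scene. Friction and masses are not known exactly. Their poses are not given: they have to be found in the camera images.
- blue_counter: The blue tally counter, screwed to the table: a blue disc 104 mm across and 18 mm high carrying a white toothed wheel. A blue tongue 12 mm wide with a red stripe, the pointer, sticks out of it along the body's -x axis to radius 80 mm, at most 16 mm high. Origin: centre of its underside, on the wheel's axis, z up. Left or right of the robot, pointer turned up to 46 degrees.
- blue_wheel (a joint): Wheel angle, rad, grows counter-clockwise from above. 0: yellow tooth over pointer. One click is 0.785 (45 deg); starts about -2.356, three clicks short. At rest a tooth is over the pointer. A tooth pushed under half a click springs back; past half the wheel snaps to the next click by itself and stays, without coasting. Takes 1 to 3 N at a tooth's end.
- blue_axis (a point): On the wheel's vertical axis, 45 mm above the table, mid height of the teeth. The white wheel is a disc of radius 32 mm (38 to 52 mm above the table) with 8 straight radial teeth, 45 degrees apart, out to radius 52 mm, each 6 mm thick, 36 to 54 mm above the table. A hub cap of radius 15 mm rises to 58 mm.
- blue_gold (a point): Point in the blue counter's yellow tooth (the other seven are white), at radius 47 mm, 45 mm above the table; it turns with the wheel.
- blue_pointer (a point): On top of the red pointer stripe of the blue counter, at radius 64 mm from the axis, 16 mm above the table.
- green_counter: The green tally counter, to be left alone, same build and wheel as the blue: a green disc 104 mm across and 18 mm high carrying a white toothed wheel. A green tongue 12 mm wide with a red stripe, the pointer, sticks out of it along the body's -x axis to radius 80 mm, at most 16 mm high. Origin: centre of its underside.
- green_wheel (a joint): Angle of the green counter's wheel in rad, about 0 at the start; to be left so.
- rosette_center (a point): Centre of the white plaster rosette, 106 mm across and up to 36 mm high, loose (about 0.25 kg); this point is 11 mm above the table.
- bowl_rim (a point): Centre of the mouth of the loose black bowl, 90 mm across, 60 mm high.
- cup_rim (a point): Centre of the mouth of the loose clear cup, 64 mm across, 70 mm high.
- brush_grip (a point): Handle of a loose brush about 140 mm long lying on the table between the two counters.
Not all that is in view belongs to the job. What is shaped like the blue_counter but pink or purple is not meant.

How it is judged:
By the outcome, as a careful person would: the job done as asked, in the order asked, and still so for the second after the job is handed in, with the robot touching nothing.
It also fails if it takes over 53 s, if anything falls off the work surface, if the arm or the gripper's body presses on something with over 40 N, if the wrist force passes 120 N, or if a joint passes its speed limit or range.

ROBOT

A 6-joint arm with a two-finger parallel gripper is mounted at the origin on the work surface. World frame = base frame: x ahead of the robot, y to its left, z up, the work surface at z = 0. Lengths are in m, angles in rad, forces in N, time in s.
With the tool pointing down it reaches from about 0.275 to 0.975 m from the base axis. Payload 8.4 kg.
Tool frame: the origin (TCP) lies at the centre of the arm's flange, where the gripper is bolted on; the fingertips stand 190 mm ahead of it and the grasp point (between the pads) lies 171 mm ahead of it; z points along the fingers, y is the line along which they close (so a half turn about z gives the same grasp; the last joint's range is limited). The gripper opens to 92 mm and grips with 3 to 60 N. Pads are 20 mm wide; open, the fingers measure 128 mm over their backs; the gripper's body (75 mm by 189 mm) begins 69 mm behind the grasp point.
Start: joints at [1.338, 0.353, 1.633, -0, 1.155, -0.002], TCP at [0.143, 0.608, 0.405] pointing down, gripper open.
Joint ranges: [-2.63, 2.63], [-0.92, 2.1], [0.06, 2.66], [-1.3, 4.44], [0, 2.69], [-3.02, 3.02]. Speed limits (rad/s): [2.22, 2.22, 2.79, 3.14, 3.14, 3.14].

INTERFACE

Orientations are given as a rotation vector (axis times angle).
In Python, from cell import r gives the robot as it stands.
- The arm moves only by the tool step_arm, never from a script. Its argument "series" is one flat list of numbers, 7 for each row, row after row: the shift along the tool's x, y, z in cm, then the turn, a rotation vector about the tool's x, y, z in rad, then the closure, from 0 (fully open) to 1 (shut). In form: [tx, ty, tz, ax, ay, az, fingers, tx, ty, tz, ax, ay, az, fingers, ...]. A call has 1 to 8 rows; each row shifts and turns the commanded pose from where the row before left it, along the tool's axes as they then stand; what a row does not reach is not made up. A row lasts 1/12 s, in which the tool goes at most 41.7 mm and 7.16 degrees, less where a joint would pass 70% of its speed; a pose out of reach is approached as far as the arm can. A call with a gripper value outside its range is refused whole. The fingers move at their own pace and stop on an object; the grip force is fixed at half the most. Time passes only in rows, so rows that do not move let the fingers close. It gives the time, the measured TCP pose, the force, the opening and the grip force at its end, in the units of the state.
- r.read_state(): the state, without advancing time (a new reading comes with each control period).
- r.camera(name): name is "scene" or "side" or "wrist"; returns the picture (400x640x3 uint8, red, green, blue); there is no depth.
- r.get_calibration(name): a dict with "camera_matrix" (3x3 intrinsics, pixels), "k1" (the pictures are not rectified: a ray, as slopes to the right and down, at radius r is drawn at 1 + k1 r^2 times it, then the intrinsics apply), "R" (3x3) and "t" (3): a world point X has camera coordinates R X + t. Camera axes: x right, y down, z forward; pixel columns grow to the right and rows downward; lengths in m; the calibration is good to about 2 mm. A picture is of the moment at which its call begins: read the wrist's pose just before it. get_calibration takes no time and is no camera call; for the wrist camera it gives the pose at the moment of the call.
- r.sign_off(): hands the job in; it is judged then, once.
Trained networks look in the newest picture that a camera, given by its name, has taken for a name from the list of things; names that differ only in an ending like _2 or _b are one class to them, and where a whole thing is asked for, a point or a joint stands for the part that bears it (a point fixed in the world has none). Each returns a list of dicts, best first, with "score" (0 to 1); they miss things now and then, are a little off and sometimes report something else, mostly with a low value. They report only what shows in the picture. A call takes as long as a camera call. They do not tell look-alikes from the thing itself.
- r.look_for(query, camera): "centre" ([column, row] in pixels, amid what is visible of it).
- r.outline_of(query, camera): "pixels" (400x640 bool, what is visible of it) and "centre" ([column, row] in pixels, amid what is visible of it).
- r.pinpoint(query, camera): "centre" ([column, row] in pixels: a listed point, or the origin of a listed thing).
The state is a dict: "time_s": time; "joint_pos": joint angles; "qd": joint speeds; "effort": joint torques, N m; "tcp_pos": TCP position; "ee_rot": TCP orientation; "contact_force": force on the tool from outside, world axes, zero at the start; "wrist_torque": the same for the moment, N m; "gripper_width": finger opening in m; "grip_force": force on a finger pad.
Only numpy, scipy, OpenCV 4.12 (cv2) and the standard library are available. Lean on these libraries where they do the work, as an engineer would, in place of code of your own. Each camera call takes 0.05 s, during which the arm holds its last target. There are 200 camera calls.

## Working session

There is one attempt and no reset: what is moved stays moved. The work goes in short steps, Python scripts to look and compute and a tool call to move; the robot and the scene stay as the last step left them, time stands still between calls to the robot, and variables do not carry over. Pictures are saved under pics/ and viewed, at most 10 in all, crops included, and the job is handed in when it is done.

Besides the shell and the picture viewer there is one more tool, called after "Request:" as name(argument=value, ...) on one line, values as JSON. step_arm: Moves the arm, as the interface text tells. Its arguments: {"type":"object","properties":{"series":{"type":"array","items":{"type":"number"}}},"required":["series"]}

```bash
mkdir -p pics; cat > h.py <<'E'
import numpy as np, cv2
from cell import r
def ray(c,px):
    K=c["camera_matrix"];K=np.array(K);k=c["k1"]
    d=np.array([(px[0]-K[0,2])/K[0,0],(px[1]-K[1,2])/K[1,1]]);s=d.copy()
    for _ in range(20): s=d/(1+k*(s@s))
    R=np.array(c["R"]);t=np.array(c["t"])
    return -R.T@t, R.T@np.array([s[0],s[1],1])
def atz(c,px,z):
    o,d=ray(c,px); return o+d*(z-o[2])/d[2]
def proj(c,X):
    p=np.array(c["R"])@np.array(X)+np.array(c["t"]);s=p[:2]/p[2];s=s*(1+c["k1"]*(s@s))
    K=np.array(c["camera_matrix"]);return K[:2,:2]@s+K[:2,2]
def snap(n,f): 
    im=r.camera(n); cv2.imwrite("pics/"+f,im[:,:,::-1]); return im
E
python3 - <<'E'
from h import *
Z=dict(blue_counter=0,green_counter=0,blue_axis=.045,blue_gold=.045,blue_pointer=.016,rosette_center=.011,bowl_rim=.06,cup_rim=.07,brush_grip=.008)
print(r.read_state())
for n in("scene","side"):
    snap(n,n+"0.png");c=r.get_calibration(n)
    for q,z in Z.items():
        for d in r.pinpoint(q,n)[:4]: print(n,q,round(d["score"],2),np.round(d["centre"]),np.round(atz(c,d["centre"],z),3))
E
```

```text
{'time_s': 0.0, 'joint_pos': array([ 1.33761202e+00,  3.53664626e-01,  1.63413005e+00,  3.74781779e-05,
        1.15521380e+00, -2.44589745e-03]), 'qd': array([ 0.00114781,  0.00128751,  0.00028491,  0.00026505, -0.00027347,
       -0.00126361]), 'effort': array([ 4.44004778e-03, -5.93860531e+01, -3.34211147e+01,  7.01248320e-02,
        2.35352194e-02, -1.70903349e-04]), 'tcp_pos': array([0.14290347, 0.60820321, 0.40395497]), 'ee_rot': array([-3.61640041e-01, -3.12050582e+00,  2.20206969e-03]), 'contact_force': array([0.42630771, 0.0171241 , 0.46386011]), 'wrist_torque': array([-0.06092488, -0.03947896, -0.01699082]), 'grip_force': 0.0, 'gripper_width': 0.09202034513778905}
scene blue_counter 0.87 [209. 213.] [ 0.843 -0.22   0.   ]
scene blue_counter 0.62 [275. 212.] [ 0.678 -0.138  0.   ]
scene blue_counter 0.6 [319. 134.] [ 0.376 -0.44   0.   ]
scene blue_counter 0.57 [308. 166.] [ 0.499 -0.29   0.   ]
scene green_counter 0.64 [428. 292.] [0.476 0.274 0.   ]
scene blue_axis 0.91 [306. 153.] [ 0.501 -0.297  0.045]
scene blue_axis 0.81 [210. 201.] [ 0.833 -0.216  0.045]
scene blue_a
[... 1473 characters left out ...]
9. 340.] [ 0.327 -0.417  0.045]
side blue_pointer 0.77 [319. 352.] [ 0.317 -0.429  0.016]
side blue_pointer 0.68 [339. 222.] [ 0.623 -0.101  0.016]
side blue_pointer 0.6 [326. 282.] [ 0.453 -0.268  0.016]
side blue_pointer 0.58 [397. 221.] [ 0.77  -0.205  0.016]
side rosette_center 0.74 [332. 192.] [0.693 0.032 0.011]
side rosette_center 0.39 [342. 277.] [ 0.502 -0.277  0.011]
side bowl_rim 0.57 [284. 138.] [0.697 0.338 0.06 ]
side bowl_rim 0.35 [354. 256.] [ 0.548 -0.269  0.06 ]
side bowl_rim 0.33 [347. 267.] [ 0.508 -0.288  0.06 ]
side cup_rim 0.74 [409. 249.] [ 0.681 -0.344  0.07 ]
side cup_rim 0.24 [355. 257.] [ 0.542 -0.281  0.07 ]
side brush_grip 0.88 [284. 231.] [ 0.468 -0.029  0.008]
```

View pics/scene0.png

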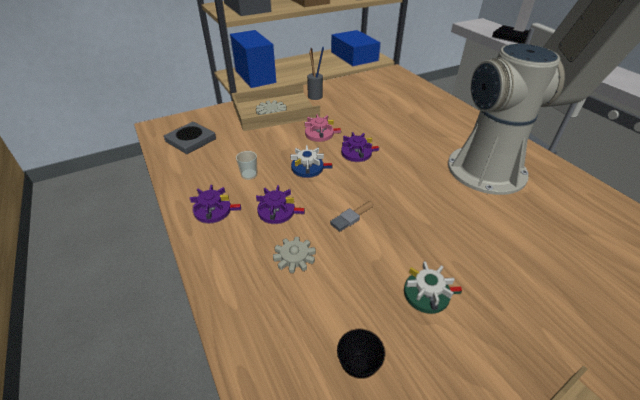

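View pics/side0.png

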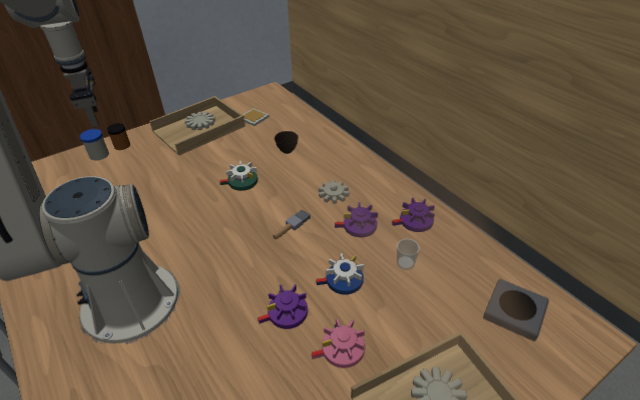

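Candidates in the scene picture: the blue counter at (308,163). Look-alikes are purple at (212,207), (276,207) and (357,148), pink at (319,128), and green at (430,290). The blue one, with a white wheel, fits the description. It also appears in the side picture at (345,273).

```bash
cat >> h.py <<'E'
from scipy.spatial.transform import Rotation as Ro
def plan(p0,R0,p1,th1,n,drop=None):
    "rows (cm, az) from tool-down pose (p0,R0) to p1 with tool y heading th1, n rows"
    y=R0[:,1]; th0=np.arctan2(y[1],y[0]); a=-(th1-th0)/n; d=(np.array(p1)-p0)/n; R=R0.copy(); out=[]
    for i in range(n):
        t=R.T@d*100; out.append([round(v,2) for v in t]+[0,0,round(a,3),1]); R=R@Ro.from_rotvec([0,0,a]).as_matrix()
    return out
E
python3 - <<'E'
from h import *
s=r.read_state();R0=Ro.from_rotvec(s["ee_rot"]).as_matrix();c=r.get_calibration("wrist")
Rc=np.array(c["R"]);o=-Rc.T@np.array(c["t"])
print("cam in tool",R0.T@(o-s["tcp_pos"]),"axis",R0.T@Rc.T[:,2], c["camera_matrix"])
sc=cv2.imread("pics/scene0.png");sd=cv2.imread("pics/side0.png")
a=cv2.resize(sc[130:190,270:390],None,fx=6.6,fy=4.6,interpolation=2)[:280]
b=cv2.resize(sd[240:310,300:420],None,fx=6.6,fy=4.3,interpolation=2)[:300]
cv2.imwrite("pics/crop.png",np.vstack([a[:, :790],b[:,:790]]))
for row in plan(s["tcp_pos"],R0,[.44,-.25,.40],-.52,24): print(row)
E
```

```text
cam in tool [ 7.96379905e-02 -3.67845515e-05  1.97817477e-02] axis [-2.80781157e-01 -8.91789256e-04  9.59771403e-01] [[350.74481663   0.         315.70281892]
 [  0.         350.74481663 205.97246763]
 [  0.           0.           1.        ]]
[np.float64(-2.02), np.float64(-3.2), np.float64(0.02), 0, 0, np.float64(0.078), 1]
[np.float64(-2.26), np.float64(-3.03), np.float64(0.02), 0, 0, np.float64(0.078), 1]
[np.float64(-2.49), np.float64(-2.85), np.float64(0.02), 0, 0, np.float64(0.078), 1]
[np.float64(-2.71), np.float64(-2.65), np.float64(0.02), 0, 0, np.float64(0.078), 1]
[np.float64(-2.9), np.float64(-2.43), np.float64(0.02), 0, 0, np.float64(0.078), 1]
[np.float64(-3.08), np.float64(-2.2), np.float64(0.02), 0, 0, np.float64(0.078), 1]
[np.float64(-3.24), np.float64(-1.95), np.float64(0.02), 0, 0, np.float64(0.078), 1]
[np.float64(-3.38), np.float64(-1.7), np.float64(0.02), 0, 0, np.float64(0.078), 1]
[np.float64(-3.51), np.float64(-1.43), np.float64(0.02), 0, 0, np.float64(0.078), 1]
[np.float64(-3.61), np.float64(-1.15), np.float64(0.02), 0, 0, np.float64(0.078), 1]
[np.float6
[... 460 characters left out ...]
0.02), 0, 0, np.float64(0.078), 1]
[np.float64(-3.68), np.float64(0.87), np.float64(0.02), 0, 0, np.float64(0.078), 1]
[np.float64(-3.6), np.float64(1.16), np.float64(0.02), 0, 0, np.float64(0.078), 1]
[np.float64(-3.5), np.float64(1.43), np.float64(0.02), 0, 0, np.float64(0.078), 1]
[np.float64(-3.38), np.float64(1.7), np.float64(0.02), 0, 0, np.float64(0.078), 1]
[np.float64(-3.24), np.float64(1.96), np.float64(0.02), 0, 0, np.float64(0.078), 1]
[np.float64(-3.08), np.float64(2.2), np.float64(0.02), 0, 0, np.float64(0.078), 1]
[np.float64(-2.9), np.float64(2.43), np.float64(0.02), 0, 0, np.float64(0.078), 1]
[np.float64(-2.7), np.float64(2.65), np.float64(0.02), 0, 0, np.float64(0.078), 1]
```

View pics/crop.png

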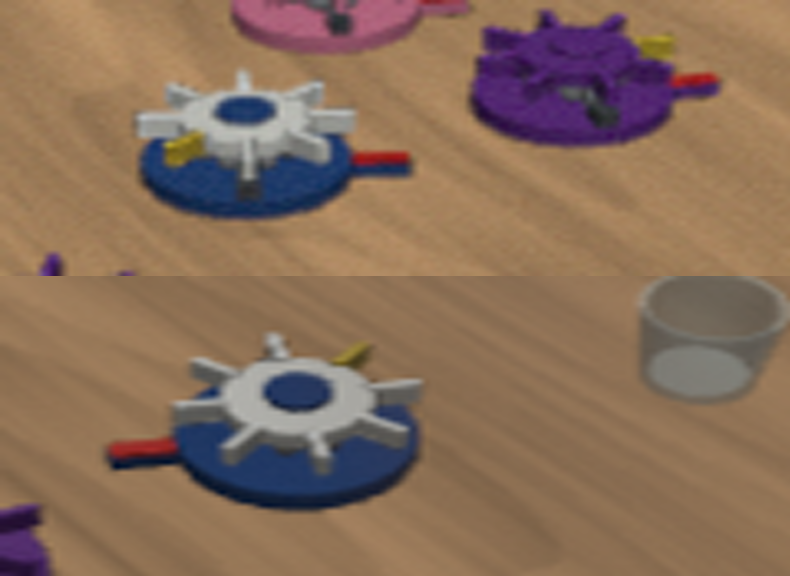

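The crop confirms the blue counter: white wheel, red pointer towards the robot at crop (380,160), and the yellow tooth three clicks short at (185,148). Next I move over it for a wrist view.

Request:
step_arm(series=[-2.0,-3.2,0,0,0,0.078,1,-2.3,-3.0,0,0,0,0.078,1,-2.5,-2.9,0,0,0,0.078,1,-2.7,-2.7,0,0,0,0.078,1,-2.9,-2.4,0,0,0,0.078,1,-3.1,-2.2,0,0,0,0.078,1,-3.2,-2.0,0,0,0,0.078,1,-3.4,-1.7,0,0,0,0.078,1])

```text
time_s: 1.67
tcp_pos: [0.241, 0.3196, 0.4048]
ee_rot: [1.307, 2.857, 0.001]
contact_force: [0.4, -0.2, 0.9]
gripper_width: 0.0408
grip_force: 0.0
```

Request:
step_arm(series=[-3.5,-1.4,0,0,0,0.078,1,-3.6,-1.2,0,0,0,0.078,1,-3.7,-0.9,0,0,0,0.078,1,-3.7,-0.6,0,0,0,0.078,1,-3.8,-0.3,0,0,0,0.078,1,-3.8,0,0,0,0,0.078,1,-3.8,0.3,0,0,0,0.078,1,-3.7,0.6,0,0,0,0.078,1])

```text
time_s: 2.33
tcp_pos: [0.3378, 0.0324, 0.4052]
ee_rot: [2.121, 2.317, 0.002]
contact_force: [1.3, 1.3, 0.3]
gripper_width: 0.0001
grip_force: 0.0
```

Request:
step_arm(series=[-3.7,0.9,0,0,0,0.078,1,-3.6,1.2,0,0,0,0.078,1,-3.5,1.4,0,0,0,0.078,1,-3.4,1.7,0,0,0,0.078,1,-3.2,2.0,0,0,0,0.078,1,-3.1,2.2,0,0,0,0.078,1,-2.9,2.4,0,0,0,0.078,1,-2.7,2.7,0,0,0,0.078,1])

```text
time_s: 3.0
tcp_pos: [0.435, -0.2551, 0.4047]
ee_rot: [2.731, 1.553, 0.0]
contact_force: [1.1, 0.7, -0.5]
gripper_width: 0.0005
grip_force: 0.0
```

Request:
step_arm(series=[0,0,0,0,0,0,1,0,0,0,0,0,0,1,0,0,0,0,0,0,1])

```text
time_s: 3.25
tcp_pos: [0.4346, -0.2528, 0.4043]
ee_rot: [-2.726, -1.559, 0.001]
contact_force: [0.1, -0.6, -0.7]
gripper_width: 0.0001
grip_force: 0.0
```

```bash
python3 - <<'E'
from h import *
Z=dict(blue_counter=0,blue_axis=.045,blue_gold=.045,blue_pointer=.016)
s=r.read_state();print(s["tcp_pos"],s["ee_rot"],s["joint_pos"],s["gripper_width"],s["time_s"])
snap("wrist","w1.png");c=r.get_calibration("wrist")
for q,z in Z.items():
    for d in r.pinpoint(q,"wrist")[:4]: print(q,round(d["score"],2),np.round(d["centre"]),np.round(atz(c,d["centre"],z),4))
E
```

```text
[ 0.43460588 -0.25284181  0.40432533] [-2.72624748e+00 -1.55877603e+00  6.34925812e-04] [-5.29971878e-01  1.62896530e-01  1.88986855e+00  2.65968264e-04
  1.09004988e+00  1.90019156e-03] 0.00010536835038490273 3.25
blue_counter 0.62 [385. 163.] [ 0.509  -0.2769  0.    ]
blue_counter 0.6 [248. 241.] [ 0.3263 -0.2771  0.    ]
blue_axis 0.82 [236. 255.] [ 0.3238 -0.2733  0.045 ]
blue_axis 0.69 [394. 172.] [ 0.5076 -0.2782  0.045 ]
blue_gold 0.74 [197. 269.] [ 0.2775 -0.2662  0.045 ]
blue_gold 0.58 [427. 139.] [ 0.5501 -0.2659  0.045 ]
blue_pointer 0.68 [196. 262.] [ 0.2647 -0.2648  0.016 ]
blue_pointer 0.68 [304. 341.] [ 0.3179 -0.4213  0.016 ]
```

View pics/w1.png

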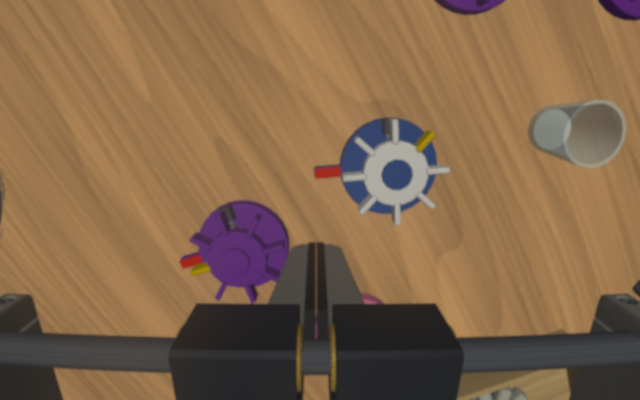

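The wrist picture shows the blue wheel's hub at (397,174), the pointer at (325,172) and the yellow tooth at (427,139). A dark pawl sits at (390,127), on the side to keep clear of. I'll refine the axis and the tooth angles.

```bash
python3 - <<'E'
from h import *
im=cv2.imread("pics/w1.png");c=r.get_calibration("wrist")
hub=im[155:195,377:418].astype(int); m=(hub[...,0]-hub[...,2]>40).astype(np.uint8)
n,l,st,ce=cv2.connectedComponentsWithStats(m);i=1+np.argmax(st[1:,4]);A=atz(c,ce[i]+[377,155],.058);print("hub",ce[i]+[377,155],st[i],A)
B=np.mean([atz(c,p,.054) for p in[(449,170),(345,177),(395,120),(397,222)]],0);print("tips mean",B)
for p,z in[((449,170),.054),((345,177),.054),((397,222),.054),((362,212),.054),((433,206),.054),((432,134),.054),((325,172),.016),((390,127),.03)]:
    v=(atz(c,p,z)-A)[:2];print(p,np.hypot(*v).round(4),np.degrees(np.arctan2(v[1],v[0])).round(1))
o=im[:,:,0]
hsv=cv2.cvtColor(im,cv2.COLOR_BGR2HSV)
m=((hsv[...,0]<8)|(hsv[...,0]>172))&(hsv[...,1]>150)&(hsv[...,2]>100);m[:, :305]=0;m[:, 345:]=0;m[:150]=0;m[195:]=0
ys,xs=np.nonzero(m);P=np.array([atz(c,(x,y),.016)[:2] for x,y in zip(xs,ys)]);print(len(P),P.mean(0));u=np.linalg.svd(P-P.mean(0))[2][0];print("stripe dir",np.degrees(np.arctan2(u[1],u[0])),"A->stripe",np.degrees(np.arctan2(*(P.mean(0)-A[:2])[::-1])),np.hypot(*(P.mean(0)-A[:2])))
E
```

```text
hub [396.78418451 174.37726524] [  6   6  28  28 607] [ 0.50869489 -0.27845734  0.058     ]
tips mean [ 0.50955524 -0.27855391  0.054     ]
(449, 170) 0.0517 -26.3
(345, 177) 0.0491 153.6
(397, 222) 0.0494 -115.4
(362, 212) 0.0497 -159.3
(433, 206) 0.0509 -70.1
(432, 134) 0.0495 19.4
(325, 172) 0.0674 154.6
(390, 127) 0.0426 63.7
245 [ 0.44997708 -0.25087195]
stripe dir 153.82749176991638 A->stripe 154.83604626931643 0.06487476781436455
```

Axis at (0.509, −0.2785), pointer at 154.3°, and the yellow tooth at 19.3°, which is 135° clockwise of the pointer as it should be. I'll flick from the outside on the normal at −57.7°, which is free space away from the pawl.

```bash
cat >> h.py <<'E'
TH=np.radians(-57.7);N=np.array([np.cos(TH),np.sin(TH)]);T=np.array([-N[1],N[0]]);AX=np.array([.509,-.2785])
def rel(): # TCP in wheel coords: tangential, normal (mm), z, heading deg
    s=r.read_state();d=s["tcp_pos"][:2]-AX;R=Ro.from_rotvec(s["ee_rot"]).as_matrix()
    print("t %.1f n %.1f z %.1f mm"%(d@T*1e3,d@N*1e3,s["tcp_pos"][2]*1e3),"heading",np.degrees(np.arctan2(R[1,1],R[0,1])).round(2),"tilt",R[:,2].round(4),"F",s["contact_force"].round(1),s["time_s"],s["joint_pos"].round(2))
E
python3 - <<'E'
from h import *
s=r.read_state();p=AX+N*.085-T*.033;R0=Ro.from_rotvec(s["ee_rot"]).as_matrix()
for row in plan(s["tcp_pos"],R0,[*p,.30],TH,6): print([float(v) for v in row])
E
```

```text
[-0.89, 2.3, 1.75, 0.0, 0.0, 0.079, 1.0]
[-0.71, 2.36, 1.75, 0.0, 0.0, 0.079, 1.0]
[-0.52, 2.41, 1.75, 0.0, 0.0, 0.079, 1.0]
[-0.33, 2.44, 1.75, 0.0, 0.0, 0.079, 1.0]
[-0.13, 2.46, 1.75, 0.0, 0.0, 0.079, 1.0]
[0.06, 2.46, 1.75, 0.0, 0.0, 0.079, 1.0]
```

Request:
step_arm(series=[-0.9,2.3,1.75,0,0,0.079,1,-0.7,2.35,1.75,0,0,0.079,1,-0.5,2.4,1.75,0,0,0.079,1,-0.35,2.45,1.75,0,0,0.079,1,-0.15,2.45,1.75,0,0,0.079,1,0.05,2.45,1.75,0,0,0.079,1,0,0,0,0,0,0,1,0,0,0,0,0,0,1])

```text
time_s: 4.17
tcp_pos: [0.5263, -0.3688, 0.2984]
ee_rot: [-3.015, -0.877, 0.002]
contact_force: [-0.4, 0.9, -0.5]
gripper_width: 0.0003
grip_force: 0.0
```

```bash
python3 - <<'E'
from h import *
rel();snap("wrist","w2.png");c=r.get_calibration("wrist");print(proj(c,[*AX,.058]))
E
```

```text
t -33.6 n 85.6 z 298.4 mm heading -57.57 tilt [-0.0019  0.0014 -1.    ] F [-0.4  0.9 -0.5] 4.1667 [-0.61  0.49  1.68  0.    0.97  0.39]
[185.38673681 176.65525021]
```

View pics/w2.png

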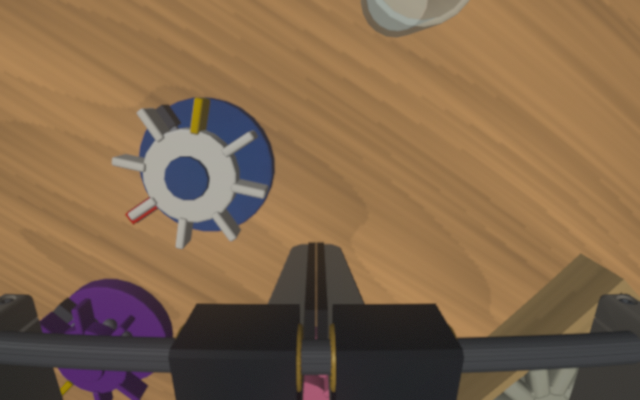

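The axis I predicted at (185,177) matches the hub in the picture at (186,178). The closed fingertips taper to about 24 mm at the end, seen at (316,245), so the finger centre should go to n = 54 mm. Descending outside the wheel.

Request:
step_arm(series=[0,0,2.3,0,0,0,1,0,0,2.3,0,0,0,1,0,0,2.2,0,0,0,1,0,0,0,0,0,0,1,0,0,0,0,0,0,1])

```text
time_s: 4.63
tcp_pos: [0.5258, -0.3681, 0.2323]
ee_rot: [-3.016, -0.877, 0.001]
contact_force: [0.1, 0.1, 1.2]
gripper_width: 0.0004
grip_force: 0.0
```

```bash
python3 -c "
from h import *
rel()"
```

```text
t -33.7 n 84.7 z 232.3 mm heading -57.55 tilt [-1.e-03  7.e-04 -1.e+00] F [0.1 0.1 1.2] 4.6333 [-0.61  0.57  1.72  0.    0.85  0.39]
```

Request:
step_arm(series=[0,-1.1,0,0,0,0,1,0,-1.0,0,0,0,0,1,0,-1.0,0,0,0,0,1,0,0,0,0,0,0,1,0.5,0,0,0,0,0,1,0.5,0,0,0,0,0,1])

```text
time_s: 5.13
tcp_pos: [0.5184, -0.3374, 0.2324]
ee_rot: [3.016, 0.875, 0.001]
contact_force: [-1.6, -3.1, 0.8]
gripper_width: 0.0006
grip_force: 1.8
```

Request:
step_arm(series=[0.5,0,0,0,0,0,1,0.5,0,0,0,0,0,1,0.5,0,0,0,0,0,1,0.5,0,0,0,0,0,1])

```text
time_s: 5.47
tcp_pos: [0.5355, -0.3265, 0.2315]
ee_rot: [-3.017, -0.875, 0.0]
contact_force: [-0.4, 0.3, 0.7]
gripper_width: 0.0008
grip_force: 0.3
```

Request:
step_arm(series=[0.5,0,0,0,0,0,1,0.5,0,0,0,0,0,1,0,0,0,0,0,0,1])

```text
time_s: 5.72
tcp_pos: [0.5441, -0.3206, 0.2314]
ee_rot: [-3.016, -0.876, 0.0]
contact_force: [-0.6, 0.1, 0.1]
gripper_width: 0.0006
grip_force: 0.0
```

```bash
python3 -c "
from h import *
rel();snap('wrist','w3.png')"
```

```text
t 7.1 n 54.3 z 231.4 mm heading -57.61 tilt [-3.e-04  6.e-04 -1.e+00] F [-0.6  0.1  0.1] 5.7167 [-0.54  0.56  1.74  0.    0.84  0.47]
```

View pics/w3.png

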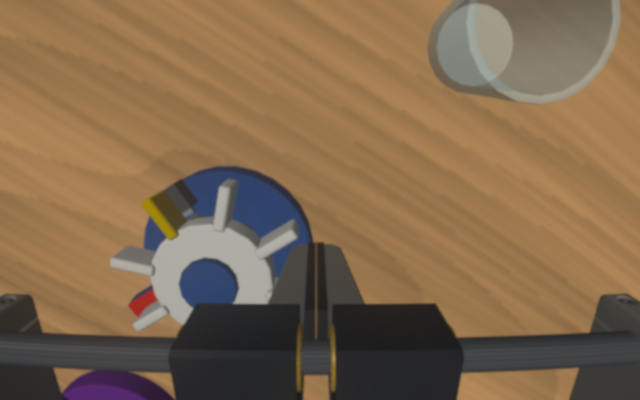

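The first click is done: the yellow tooth has moved one step, to (165,215), and the finger carries no force. Now finger off, return and settle.

Request:
step_arm(series=[0,1.1,0,0,0,0,1,0,1.0,0,0,0,0,1,0,1.0,0,0,0,0,1,0,0,0,0,0,0,1,-1.0,0,0,0,0,0,1,-1.0,0,0,0,0,0,1,-1.0,0,0,0,0,0,1,-1.0,0,0,0,0,0,1])

```text
time_s: 6.43
tcp_pos: [0.5247, -0.3694, 0.2316]
ee_rot: [-3.017, -0.875, 0.001]
contact_force: [-0.3, -0.6, -0.8]
gripper_width: 0.0008
grip_force: 0.0
```

Request:
step_arm(series=[0,0,0,0,0,0,1,0,0,0,0,0,0,1,0,0,0,0,0,0,1])

```text
time_s: 6.68
tcp_pos: [0.5261, -0.3691, 0.2319]
ee_rot: [3.017, 0.875, 0.001]
contact_force: [0.2, 0.7, -0.1]
gripper_width: 0.0009
grip_force: 0.0
```

```bash
python3 -c "
from h import *
rel()
im=r.camera('wrist');cv2.imwrite('pics/w4.png',im[:,:,::-1]);c=r.get_calibration('wrist')
h=cv2.cvtColor(im,cv2.COLOR_RGB2HSV);m=(h[...,0]>22)&(h[...,0]<32)&(h[...,1]>190)
for a in (19.3,64.3,109.3,154.3):
  q=proj(c,[*(AX+.042*np.array([np.cos(np.radians(a)),np.sin(np.radians(a))])),.054]).round().astype(int);print(a,q,m[max(q[1]-4,0):q[1]+5,max(q[0]-4,0):q[0]+5].sum())"
```

```text
t -34.0 n 85.7 z 231.9 mm heading -57.67 tilt [ 4.e-04 -0.e+00 -1.e+00] F [ 0.2  0.7 -0.1] 6.6833 [-0.61  0.58  1.71  0.    0.85  0.39]
19.3 [145 116] 0
64.3 [ 79 129] 78
109.3 [ 53 185] 0
154.3 [ 75 246] 0
```

The wheel rests one click on, with yellow at 64.3°. The finger is back at its start and has been off for over 0.5 s. Second flick.

Request:
step_arm(series=[0,-1.1,0,0,0,0,1,0,-1.0,0,0,0,0,1,0,-1.0,0,0,0,0,1,0,0,0,0,0,0,1,0.5,0,0,0,0,0,1,0.5,0,0,0,0,0,1,0.5,0,0,0,0,0,1,0.5,0,0,0,0,0,1])

```text
time_s: 7.4
tcp_pos: [0.5276, -0.3328, 0.2321]
ee_rot: [3.015, 0.875, 0.002]
contact_force: [0.7, -4.6, -1.2]
gripper_width: 0.0005
grip_force: 2.8
```

Request:
step_arm(series=[0.5,0,0,0,0,0,1,0.5,0,0,0,0,0,1,0.5,0,0,0,0,0,1,0.5,0,0,0,0,0,1,0,0,0,0,0,0,1,0,1.1,0,0,0,0,1,0,1.0,0,0,0,0,1,0,1.0,0,0,0,0,1])

```text
time_s: 8.07
tcp_pos: [0.5606, -0.3488, 0.2319]
ee_rot: [3.017, 0.875, 0.001]
contact_force: [-0.3, -0.1, 0.2]
gripper_width: 0.0006
grip_force: 0.0
```

Request:
step_arm(series=[0,0,0,0,0,0,1,-1.0,0,0,0,0,0,1,-1.0,0,0,0,0,0,1,-1.0,0,0,0,0,0,1,-1.0,0,0,0,0,0,1,0,0,0,0,0,0,1,0,0,0,0,0,0,1,0,0,0,0,0,0,1])

```text
time_s: 8.73
tcp_pos: [0.5261, -0.3692, 0.2319]
ee_rot: [3.017, 0.875, 0.001]
contact_force: [-0.9, 0.2, 0.6]
gripper_width: 0.0004
grip_force: 0.0
```

```bash
cat >> h.py <<'E'
def chk(f):
  rel();im=snap('wrist',f);c=r.get_calibration('wrist')
  h=cv2.cvtColor(im,cv2.COLOR_RGB2HSV);m=(h[...,0]>22)&(h[...,0]<32)&(h[...,1]>190)
  for a in (19.3,64.3,109.3,154.3,199.3):
    q=proj(c,[*(AX+.042*np.array([np.cos(np.radians(a)),np.sin(np.radians(a))])),.054]).round().astype(int);print(a,q,m[max(q[1]-4,0):q[1]+5,max(q[0]-4,0):q[0]+5].sum())
E
python3 -c "
from h import *
chk('w5.png')"
```

```text
t -34.0 n 85.8 z 231.9 mm heading -57.67 tilt [ 4.e-04 -1.e-04 -1.e+00] F [-0.9  0.2  0.6] 8.7333 [-0.61  0.58  1.71  0.    0.85  0.39]
19.3 [145 116] 0
64.3 [ 79 129] 0
109.3 [ 53 185] 81
154.3 [ 75 246] 0
199.3 [130 281] 0
```

Two clicks so far, with yellow at 109.3°. Third flick, then up and away.

Request:
step_arm(series=[0,-1.1,0,0,0,0,1,0,-1.0,0,0,0,0,1,0,-1.0,0,0,0,0,1,0,0,0,0,0,0,1,0.5,0,0,0,0,0,1,0.5,0,0,0,0,0,1,0.5,0,0,0,0,0,1,0.5,0,0,0,0,0,1])

```text
time_s: 9.45
tcp_pos: [0.5276, -0.3327, 0.2321]
ee_rot: [3.015, 0.875, 0.002]
contact_force: [0.8, -5.8, -0.2]
gripper_width: 0.0004
grip_force: 3.1
```

Request:
step_arm(series=[0.5,0,0,0,0,0,1,0.5,0,0,0,0,0,1,0.5,0,0,0,0,0,1,0.5,0,0,0,0,0,1,0,0,0,0,0,0,1,0,1.1,0,0,0,0,1,0,1.0,0,0,0,0,1,0,1.0,0,0,0,0,1])

```text
time_s: 10.12
tcp_pos: [0.5606, -0.3488, 0.2318]
ee_rot: [3.017, 0.875, 0.0]
contact_force: [0.3, -0.4, 0.9]
gripper_width: 0.0005
grip_force: 0.0
```

Request:
step_arm(series=[0,0,0,0,0,0,1,-1.0,0,-2.0,0,0,0,1,-1.0,0,-2.0,0,0,0,1,-1.0,0,-2.0,0,0,0,1,-1.0,0,-2.0,0,0,0,1,0,0,0,0,0,0,1,0,0,0,0,0,0,1,0,0,0,0,0,0,1])

```text
time_s: 10.78
tcp_pos: [0.526, -0.369, 0.311]
ee_rot: [-3.017, -0.875, 0.001]
contact_force: [-0.6, 1.0, 0.1]
gripper_width: 0.0005
grip_force: 0.0
```

```bash
python3 -c "
from h import *
chk('w6.png')"
```

```text
t -34.0 n 85.6 z 311.0 mm heading -57.67 tilt [-5.e-04  5.e-04 -1.e+00] F [-0.6  1.   0.1] 10.7833 [-0.61  0.48  1.67  0.    0.99  0.39]
19.3 [201 111] 0
64.3 [155 120] 0
109.3 [133 159] 0
154.3 [147 203] 55
199.3 [185 228] 0
```

View pics/w6.png

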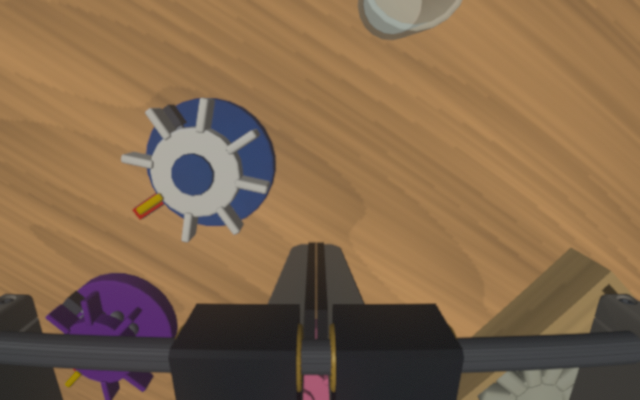

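The yellow tooth lies over the red pointer at (148,206). The finger is up and clear, so I'm handing in.

```bash
python3 -c "
from h import *
print(r.sign_off())"
```

```text
the job is handed in; nothing more can be done
None
```

I advanced the blue counter's wheel three single clicks counter-clockwise, and the last wrist picture shows its yellow tooth over the red pointer; I touched nothing else and handed the job in at about 11 s, with the arm clear.

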